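# Slide the teal test tile out to its glaze line

## Task

Push the teal glaze test tile along the ware board toward the board's far edge, the one facing away from the robot, until its whole bare unglazed end hangs out over the edge, with the glaze line level with the edge and the tile square to it. Only slide it, never lift, tip or carry it, and leave the other tiles, the pots and everything else where they stand.

Things in the scene. Friction and masses are not known exactly. Their poses are not given: they have to be found in the camera images.
- board_edge (a point): middle of the top far edge of the pale wooden ware board (fixed; slab 260 mm deep by 560 mm along the edge, 22 mm thick, raised on battens so that its top is 60 mm above the table). Axes: x points horizontally outward over the edge (away from the robot), y runs along the edge, z up. The board's top is at z = 0 of this frame and spans x = -260 to 0 mm, y = -280 to 280 mm; the space beyond the edge is free for at least 60 mm
- teal_tile: the tile to slide: flat fired clay, 120 mm long (its x) by 75 mm wide (its y) by 10 mm thick, about 0.19 kg, lying flat and loose on the ware board. Teal glaze covers 85 mm of its length; the remaining 35 mm at its +x end is bare cream clay, and that end points roughly toward the far edge, starting 10 to 55 mm short of it and up to about 12 degrees askew. Origin: centre of its underside, z up; its glazed rear end lies 60 mm behind (-x)
- glaze_line (a point): middle of the line on the teal tile's top face where glaze and bare clay meet, 35 mm behind its bare end (25 mm ahead of the tile's origin along its x, 10 mm above its underside); its axes are those of the tile
- ochre_tile: a flat glaze test tile like the teal one, 120 x 75 x 10 mm, 0.19 kg, glazed ochre yellow; leave it alone. Origin: centre of its underside; x along its length, z up. It lies on the ware board beside the others, with a gap of 12 mm or more
- navy_tile: a flat glaze test tile like the teal one, 120 x 75 x 10 mm, 0.19 kg, glazed dark navy blue; leave it alone. Origin: centre of its underside; x along its length, z up. It lies on the ware board beside the others, with a gap of 12 mm or more
- cup: small loose terracotta-pink clay cup, 50 mm wide at the rim, 50 mm high, on the ware board near its +y end; origin at the centre of its underside; leave alone
- jar: small loose ochre glaze jar with white cap, 42 mm wide, 55 mm high, on the ware board near its -y end; origin at the centre of its underside; leave alone
- vase: tall loose fluted grey clay vase, 90 mm wide, 190 mm high, on the table left of the board; origin at the centre of its underside; leave alone
- bowl: loose terracotta-pink bowl, 140 mm wide, 60 mm high, on the table right of the board; origin at the centre of its underside; leave alone
- beaker: loose clear beaker with a brush standing in it, 72 mm wide, 85 mm high (brush to 150 mm), on the table left of the board; origin at the centre of its underside; leave alone
Not all that is in view belongs to the job. Leave any red look-alike of the teal_tile alone.

How it is judged:
By the outcome, as a careful person would: the job done as asked, in the order asked, and still so for the second after the job is handed in, with the robot touching nothing.
It also fails if it takes over 38 s, if anything falls off the work surface, if the arm or the gripper's body presses on something with over 40 N, if the wrist force passes 120 N, or if a joint passes its speed limit or range.

## Robot

A 6-joint arm with a two-finger parallel gripper is mounted at the origin on the work surface. World frame = base frame: x ahead of the robot, y to its left, z up, the work surface at z = 0. Lengths are in m, angles in rad, forces in N, time in s.
With the tool pointing down it reaches from about 0.35 to 0.975 m from the base axis. Payload 4.9 kg.
Tool frame: the origin (TCP) lies on the centre line of the jaws, within the pads' length; the fingertips stand 25 mm ahead of it and the grasp point (between the pads) lies 6 mm ahead of it; z points along the fingers, y is the line along which they close (so a half turn about z gives the same grasp; the last joint's range is limited). The gripper opens to 85 mm and grips with 20 to 120 N. Pads are 22 mm wide; open, the fingers measure 114 mm over their backs; the gripper's body (76 mm by 85 mm) begins 54 mm behind the grasp point. The pads swing forward as they close: fully open they stand 13 mm farther back than shut.
Start: joints at [-1.219, 0.053, 1.613, -0, 1.476, -0.119], TCP at [0.283, -0.557, 0.218] pointing down, gripper open.
Joint ranges: [-3.01, 3.01], [-1.01, 2.22], [0.06, 2.58], [-1.02, 4.17], [0.09, 2.62], [-3.14, 3.14]. Speed limits (rad/s): [2.57, 2.57, 3.14, 3.14, 3.14, 3.14].

## Interface

Orientations are given as [roll, pitch, yaw] about the fixed x, y, z axes, in that order (R = Rz(yaw) Ry(pitch) Rx(roll)).
In Python, from plant import bot gives the robot as it stands. The module is installed in compiled form; this text tells all that it offers.
- The arm moves only by the tool drive_tool, never from a script. Its argument "rows" is a list of rows, each an object of numbers: "x", "y", "z": the shift along the tool's x, y, z as a fraction of full scale; "turn": the turn about the tool's z as a fraction of full scale. A call has 1 to 12 rows; each row shifts and turns the commanded pose from where the row before left it, along the tool's axes as they then stand; what a row does not reach is not made up. Full scale, the value 1, is 500 mm for a shift and 180 degrees for a turn. A row lasts 1/8 s, in which the tool goes at most 62.5 mm and 10.7 degrees, less where a joint would pass 70% of its speed; a pose out of reach is approached as far as the arm can. A call with a number of a shift or a turn outside -1 to 1 is refused whole. A call with a gripper value outside its range is refused whole. "grip" is the gripper's target within -1 to 1 (shut at 1, half-way at 0, fully open at -1), set as the call begins (left out, the last holds). The fingers move at their own pace and stop on an object; "grip_force" is the grip in N (left out, the last holds). Time passes only in rows, so rows that do not move let the fingers close. It gives the time, the measured TCP pose, the force, the opening and the grip force at its end, in the units of the state.
- bot.sense(): the state, without advancing time (a new reading comes with each control period).
- bot.get_image(name): name is "side" or "top"; returns (picture, depth): 400x640x3 uint8, red, green, blue; 400x640 float32, m along the optical axis (not along the pixel's ray), 0 where there is no reading.
- bot.camera_model(name): a dict with "fx", "fy", "cx", "cy" (pixels), "rvec" (rotation vector, rad) and "tvec" (3), from world to camera coordinates, as OpenCV has them. Camera axes: x right, y down, z forward; pixel columns grow to the right and rows downward; lengths in m; the calibration is good to about 2 mm. A picture is of the moment at which its call begins. camera_model takes no time and is no camera call.
- bot.close_job(): hands the job in; it is judged then, once.
Trained networks look in the newest picture that a camera, given by its name, has taken for a name from the list of things; names that differ only in an ending like _2 or _b are one class to them, and where a whole thing is asked for, a point or a joint stands for the part that bears it (a point fixed in the world has none). Each returns a list of dicts, best first, with "score" (0 to 1); they miss things now and then, are a little off and sometimes report something else, mostly with a low value. They report only what shows in the picture. A call takes as long as a camera call. They do not tell look-alikes from the thing itself.
- bot.masks_of(camera, target): "pixels" (400x640 bool, what is visible of it).
- bot.tip_of(camera, target): "position" ([x, y, z] in m, in world coordinates, good to about 4 mm: a listed point, or the origin of a listed thing).
The state is a dict: "time_s": time; "q": joint angles; "dq": joint speeds; "joint_torque": joint torques, N m; "tcp_pos": TCP position; "tool_rot": TCP orientation; "wrist_force": force on the tool from outside, world axes, zero at the start; "ft_torque": the same for the moment, N m; "grip_width": finger opening in m; "grasp_force": force on a finger pad.
Only numpy, scipy, OpenCV 4.12 (cv2) and the standard library are available. Lean on these libraries where they do the work, as an engineer would, in place of code of your own. Each camera call takes 0.05 s, during which the arm holds its last target. There are 200 camera calls.

## Working session

There is one attempt and no reset: what is moved stays moved. The work goes in short steps, Python scripts to look and compute and a tool call to move; the robot and the scene stay as the last step left them, time stands still between calls to the robot, and variables do not carry over. Pictures are saved under pics/ and viewed, at most 10 in all, crops included, and the job is handed in when it is done.

Besides the shell and the picture viewer there is one more tool, called after "Request:" by a JSON object that holds its "op" and its "data". drive_tool: Moves the arm, as the interface text tells. Shift numbers are shares of 500 mm and turn numbers shares of 180 degrees, none past 1 either way. Its arguments: {"type":"object","properties":{"rows":{"type":"array","items":{"type":"object","properties":{"x":{"type":"number","minimum":-1,"maximum":1},"y":{"type":"number","minimum":-1,"maximum":1},"z":{"type":"number","minimum":-1,"maximum":1},"turn":{"type":"number","minimum":-1,"maximum":1}}}},"grip":{"type":"number"},"grip_force":{"type":"number"}},"required":["rows"]}

```bash
mkdir -p pics; cat > h.py <<'E'
import numpy as np, cv2
from plant import bot
def cam(n):
    m=bot.camera_model(n); R=cv2.Rodrigues(np.array(m["rvec"],float))[0]; return m,R,np.array(m["tvec"],float).ravel()
def ray_plane(n,uv,z):
    m,R,t=cam(n); uv=np.atleast_2d(uv).astype(float)
    d=np.c_[(uv[:,0]-m["cx"])/m["fx"],(uv[:,1]-m["cy"])/m["fy"],np.ones(len(uv))]@R
    c=-R.T@t; s=(z-c[2])/d[:,2]; return c+s[:,None]*d
def proj(n,P):
    m,R,t=cam(n); p=np.atleast_2d(P)@R.T+t; return np.c_[m["fx"]*p[:,0]/p[:,2]+m["cx"],m["fy"]*p[:,1]/p[:,2]+m["cy"]]
def save(n,f):
    p,d=bot.get_image(n); cv2.imwrite("pics/"+f,p[:,:,::-1]); return p,d
E
python3 - <<'E'
from h import *
for n in("top","side"):
    save(n,n+"1.png"); m,R,t=cam(n); print(n,-R.T@t,m["fx"])
    for k in("teal_tile","glaze_line","board_edge","ochre_tile","navy_tile"):
        print(k,[(round(r["score"],2),np.round(r["position"],4).tolist()) for r in bot.tip_of(n,k)[:3]])
print(bot.sense())
E
```

```text
top [0.27258584 0.01544195 1.50055732] 439.1185174909619
teal_tile [(0.86, [0.5847, -0.0805, 0.0616]), (0.82, [0.3946, -0.3543, -0.0017]), (0.59, [0.7517, -0.2301, -0.004])]
glaze_line [(0.9, [0.6102, -0.0775, 0.0688]), (0.76, [0.7298, -0.2335, 0.0103]), (0.67, [0.386, -0.3787, 0.0114])]
board_edge [(0.67, [0.679, 0.0275, 0.0638])]
ochre_tile [(0.45, [0.5826, -0.0807, 0.0588]), (0.41, [0.6073, -0.4884, -0.0036])]
navy_tile [(0.97, [0.6175, 0.158, 0.0569]), (0.4, [0.6083, -0.0792, 0.0673])]
side [0.27378699 1.02256847 0.83107592] 460.8393564292694
teal_tile [(0.74, [0.397, -0.3533, 0.0013]), (0.73, [0.5843, -0.0753, 0.0606]), (0.67, [0.7499, -0.2309, -0.0009])]
glaze_line [(0.93, [0.724, -0.2294, 0.0113]), (0.77, [0.385, -0.369, 0.011]), (0.71, [0.6116, -0.0825, 0.0736])]
board_edge [(0.83, [0.6803, 0.0279, 0.0594])]
ochre_tile [(0.63, [0.5808, 0.0433, 0.0604])]
navy_tile [(0.59, [0.6185, 0.1611, 0.0601]), (0.22, [0.6182, 0.2861, 0.0599])]
{'time_s': 0.6, 'q': array([-1.21902414e+00,  5.26760087e-02,  1.61287884e+00,  1.83409593e-05,
        1.47602154e+00, -1.18983393e-01]), 'dq': array([-0.00091672, -0.00019672,  0.00019744,  0.00010613, -0.00017365,
        0.00030628]), 'joint_torque': array([-1.52111275e-03, -3.93413651e+01, -3.70232356e+01, -2.29705702e-04,
        7.02112029e-04, -4.42402040e-06]), 'tcp_pos': array([ 0.28348422, -0.55699495,  0.21763111]), 'tool_rot': array([ 3.14157434e+00, -1.61990740e-05,  4.70753845e-01]), 'wrist_force': array([ 0.03927446, -0.07006585, -0.6314048 ]), 'ft_torque': array([ 0.02386434,  0.03610949, -0.00725492]), 'grasp_force': 0.0, 'grip_width': 0.08533565718450495}
```

View pics/top1.png

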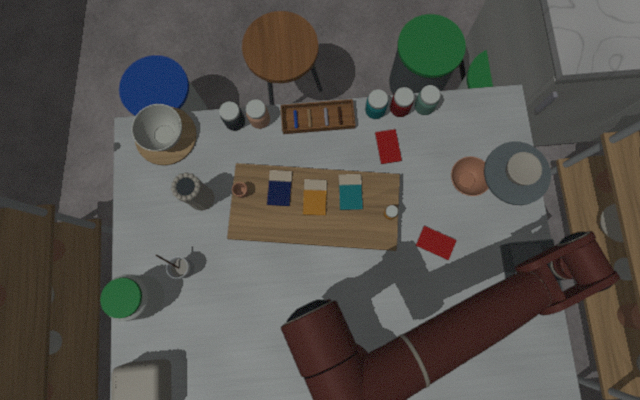

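View pics/side1.png

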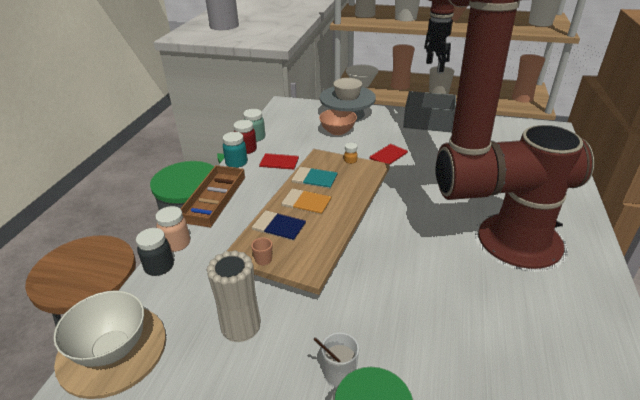

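The top view shows the teal tile near (350,192), with its bare end up toward the far edge. That edge runs from about (235,165) to (400,173). The two other red tiles are look-alikes. Next I'll rectify the views to metric and measure precisely.

```bash
cat >> h.py <<'E'
S=2000. # px per m
def rect(n,img,z,x0=.46,x1=.78,y0=-.18,y1=.02):
    # rectified: col -> y decreasing, row -> x decreasing
    W=int((y1-y0)*S);H=int((x1-x0)*S)
    P=np.array([[x1,y1,z],[x1,y0,z],[x0,y0,z],[x0,y1,z]])
    M=cv2.getPerspectiveTransform(proj(n,P).astype(np.float32),np.float32([[0,0],[W,0],[W,H],[0,H]]))
    return cv2.warpPerspective(img,M,(W,H),flags=cv2.INTER_CUBIC)
def w(c,r,x1=.78,y1=.02): return np.array([x1-r/S,y1-c/S])
def measure(n,img):
    # teal mask rectangle
    r=rect(n,img,.07); f=r.astype(np.float32)
    teal=((f[:,:,2]-f[:,:,0])>35)&(f[:,:,1]>60)&(f[:,:,2]>f[:,:,0]*1.5)
    k,l,s,c=cv2.connectedComponentsWithStats(teal.astype(np.uint8)); i=1+s[1:,4].argmax()
    (cx,cy),(a,b),ang=cv2.minAreaRect(np.argwhere(l==i)[:,::-1].astype(np.float32))
    box=np.array([w(*p) for p in cv2.boxPoints(((cx,cy),(a,b),ang))])
    e=rect(n,img,.06).astype(np.float32)
    return r,e,box,w(cx,cy),(a/S,b/S)
E
python3 - <<'E'
from h import *
o=[]
for n in("top","side"):
    p,d=bot.get_image(n); r,e,box,c,ab=measure(n,p)
    print(n,np.round(c,4),np.round(ab,4)); print(np.round(box,4))
    # board edge: wood->table, r-b difference
    g=cv2.GaussianBlur(e[:,:,0]-e[:,:,2],(0,0),6); pts=[]
    for col in range(10,g.shape[1]-10,5):
        gr=np.diff(g[120:300,col]); k=gr.argmax(); pts.append((*w(col,120+k+.5),gr[k]))
    pts=np.array(pts); v=cv2.fitLine(pts[:,:2].astype(np.float32),cv2.DIST_HUBER,0,.001,.001).ravel()
    print("edge x at y=-.08:",v[2]+(-.08-v[3])*v[0]/v[1],"slope dx/dy",v[0]/v[1],"resid",np.std(pts[:,0]-(v[2]+(pts[:,1]-v[3])*v[0]/v[1])))
    o.append(cv2.resize(r[:,:,::-1],None,fx=.9,fy=.9))
cv2.imwrite("pics/rect.png",np.hstack(o))
E
```

```text
top [ 0.5689 -0.0767] [0.0734 0.0819]
[[ 0.5299 -0.038 ]
 [ 0.6117 -0.0422]
 [ 0.6079 -0.1154]
 [ 0.5261 -0.1112]]
edge x at y=-.08: 0.66272837 slope dx/dy 0.15308918 resid 0.00024262662741015117
side [ 0.5661 -0.0709] [0.0795 0.0838]
[[ 0.5265 -0.0289]
 [ 0.6101 -0.0335]
 [ 0.6058 -0.1129]
 [ 0.5221 -0.1083]]
edge x at y=-.08: 0.65991175 slope dx/dy 0.15381593 resid 0.00028272926050670823
```

View pics/rect.png

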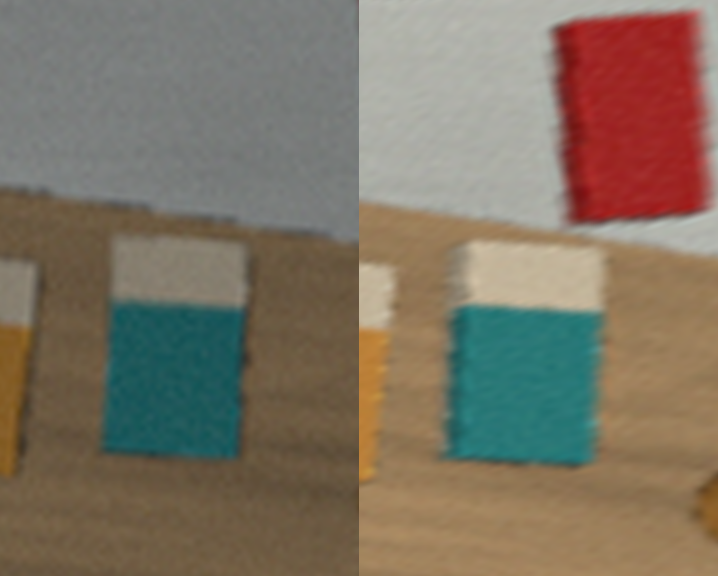

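The rectified views agree. The glaze line is 52.5 mm short of the edge along its normal, which points at yaw -8.7°, and the tile sits at yaw about -3°. I'll push the rear edge with both half-open fingers, kept square to the board edge. First I turn the tool to yaw -8.7° and move behind the tile.

Request:
{"op": "drive_tool", "data": {"rows": [{"turn": 0.0497}, {"turn": 0.0497}, {"turn": 0.0497}, {"turn": 0.0497}, {}], "grip": 0.1, "grip_force": 60}}

```text
invalid input
```

Request:
{"op": "drive_tool", "data": {"rows": [{"x": 0.0242, "y": -0.0935}, {"x": 0.0242, "y": -0.0935}, {"x": 0.0242, "y": -0.0935}, {"x": 0.0242, "y": -0.0935}, {"x": 0.0242, "y": -0.0935}, {"x": 0.0242, "y": -0.0935}, {"x": 0.0242, "y": -0.0935}, {"x": 0.0242, "y": -0.0935}, {"x": 0.0242, "y": -0.0935}, {"x": 0.0242, "y": -0.0935}, {"x": 0.0242, "y": -0.0935}, {}]}}

```text
invalid input
```

Request:
{"op": "drive_tool", "data": {"rows": [{"x": 0, "y": 0, "z": 0, "turn": 0.0497}, {"x": 0, "y": 0, "z": 0, "turn": 0.0497}, {"x": 0, "y": 0, "z": 0, "turn": 0.0497}, {"x": 0, "y": 0, "z": 0, "turn": 0.0497}], "grip": 0.1, "grip_force": 60}}

```text
time_s: 1.2
tcp_pos: [0.2835, -0.557, 0.2176]
tool_rot: [3.142, -0.0, -0.159]
wrist_force: [0.8, -1.1, -0.2]
grip_width: 0.0381
grasp_force: 0.0
```

Request:
{"op": "drive_tool", "data": {"rows": [{"x": 0.0242, "y": -0.0935, "z": 0, "turn": 0}, {"x": 0.0242, "y": -0.0935, "z": 0, "turn": 0}, {"x": 0.0242, "y": -0.0935, "z": 0, "turn": 0}, {"x": 0.0242, "y": -0.0935, "z": 0, "turn": 0}, {"x": 0.0242, "y": -0.0935, "z": 0, "turn": 0}, {"x": 0.0242, "y": -0.0935, "z": 0, "turn": 0}, {"x": 0.0242, "y": -0.0935, "z": 0, "turn": 0}, {"x": 0.0242, "y": -0.0935, "z": 0, "turn": 0}, {"x": 0.0242, "y": -0.0935, "z": 0, "turn": 0}, {"x": 0.0242, "y": -0.0935, "z": 0, "turn": 0}, {"x": 0.0242, "y": -0.0935, "z": 0, "turn": 0}, {"x": 0, "y": 0, "z": 0, "turn": 0}]}}

```text
time_s: 2.7
tcp_pos: [0.4944, -0.0667, 0.2177]
tool_rot: [-3.141, -0.0, -0.149]
wrist_force: [-0.8, -0.4, -0.8]
grip_width: 0.0384
grasp_force: 0.0
```

Request:
{"op": "drive_tool", "data": {"rows": [{"x": 0, "y": 0.004, "z": 0.08, "turn": 0}, {"x": 0, "y": 0, "z": 0.08, "turn": 0}, {"x": 0, "y": 0, "z": 0.06, "turn": 0}, {"x": 0, "y": 0, "z": 0.03, "turn": 0}, {"x": 0, "y": 0, "z": 0, "turn": 0}, {"x": 0, "y": 0, "z": 0, "turn": 0}]}}

```text
time_s: 3.45
tcp_pos: [0.4946, -0.0718, 0.0942]
tool_rot: [3.141, -0.003, -0.154]
wrist_force: [-0.0, -0.2, -0.7]
grip_width: 0.0385
grasp_force: 0.0
```

```bash
python3 - <<'E'
from h import *
p,_=save("side","s2.png"); p=p[130:290,220:420]
cv2.imwrite("pics/s2c.png",cv2.resize(p[:,:,::-1],None,fx=4,fy=4)[:600])
q,_=bot.get_image("top"); cv2.imwrite("pics/t2c.png",cv2.resize(q[130:260,270:430,::-1],None,fx=4,fy=4))
print(bot.sense()["tcp_pos"],bot.sense()["tool_rot"])
E
```

```text
[ 0.49464372 -0.07162491  0.09437266] [ 3.14112415e+00 -3.01123721e-03 -1.53839088e-01]
```

View pics/s2c.png

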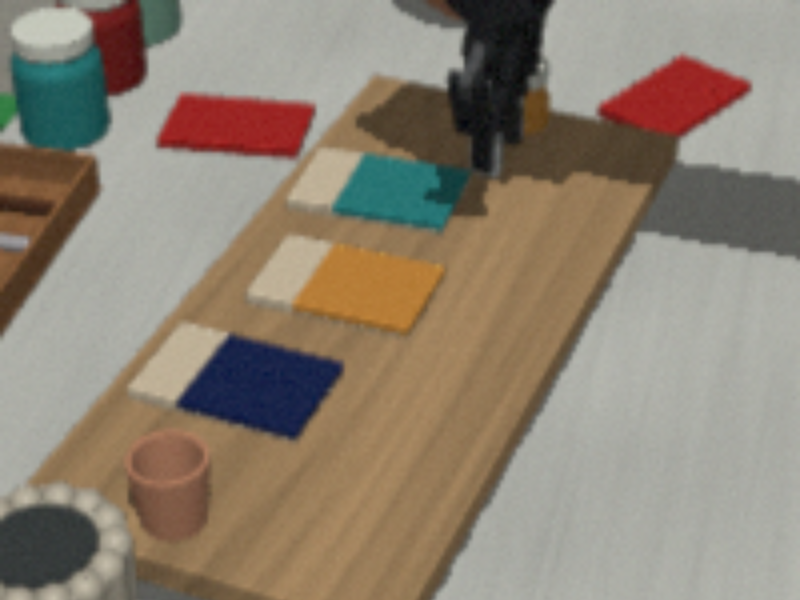

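The fingers (crop 488,165) are just behind the tile's rear end. Now I'll lower them in small steps while watching the force.

Request:
{"op": "drive_tool", "data": {"rows": [{"x": 0, "y": 0, "z": 0.006, "turn": 0}, {"x": 0, "y": 0, "z": 0.004, "turn": 0}, {"x": 0, "y": 0, "z": 0, "turn": 0}]}}

```text
time_s: 3.92
tcp_pos: [0.4933, -0.0711, 0.0874]
tool_rot: [-3.142, 0.001, -0.154]
wrist_force: [0.5, -0.3, 0.6]
grip_width: 0.0385
grasp_force: 0.0
```

Request:
{"op": "drive_tool", "data": {"rows": [{"x": 0, "y": 0, "z": 0.002, "turn": 0}, {"x": 0, "y": 0, "z": 0, "turn": 0}]}}

```text
time_s: 4.18
tcp_pos: [0.4934, -0.0711, 0.0865]
tool_rot: [-3.142, 0.0, -0.154]
wrist_force: [0.0, 0.2, -0.0]
grip_width: 0.0385
grasp_force: 0.0
```

Request:
{"op": "drive_tool", "data": {"rows": [{"x": 0, "y": 0, "z": 0.002, "turn": 0}, {"x": 0, "y": 0, "z": 0, "turn": 0}]}}

```text
time_s: 4.42
tcp_pos: [0.4934, -0.0712, 0.0855]
tool_rot: [-3.142, 0.0, -0.154]
wrist_force: [-0.9, -0.5, 0.1]
grip_width: 0.0384
grasp_force: 0.0
```

Request:
{"op": "drive_tool", "data": {"rows": [{"x": 0, "y": 0, "z": 0.002, "turn": 0}, {"x": 0.02, "y": 0, "z": 0, "turn": 0}, {"x": 0.012, "y": 0, "z": 0, "turn": 0}, {"x": 0.012, "y": 0, "z": 0, "turn": 0}, {"x": 0.012, "y": 0, "z": 0, "turn": 0}, {"x": 0.012, "y": 0, "z": 0, "turn": 0}, {"x": 0.012, "y": 0, "z": 0, "turn": 0}, {"x": 0.012, "y": 0, "z": 0, "turn": 0}, {"x": 0.012, "y": 0, "z": 0, "turn": 0}, {"x": 0.01, "y": 0, "z": 0, "turn": 0}, {"x": 0.004, "y": 0, "z": 0, "turn": 0}, {"x": 0, "y": 0, "z": 0, "turn": 0}]}}

```text
time_s: 5.92
tcp_pos: [0.5518, -0.0802, 0.0846]
tool_rot: [-3.142, 0.0, -0.154]
wrist_force: [-0.4, -0.6, -0.4]
grip_width: 0.0384
grasp_force: 0.0
```

```bash
cat > m.py <<'E'
from h import *
import sys
# edge of board per camera from the first measurement: x at y=-.08, slope; own glaze-line measurement by teal->cream red gradient
E0={"top":(.66273,.1531),"side":(.65991,.1538)}
o=[]
for n in("top","side"):
    p,d=bot.get_image(n); r=rect(n,p,.07); f=r.astype(np.float32)
    teal=((f[:,:,2]-f[:,:,0])>35)&(f[:,:,2]>f[:,:,0]*1.5)
    k,l,s,c=cv2.connectedComponentsWithStats(teal.astype(np.uint8)); i=1+s[1:,4].argmax()
    x,y,W,H=s[i,:4]; g=cv2.GaussianBlur(f[:,:,0],(0,0),5); pts=[]
    for col in range(x+28,x+W-28,3):
        t=np.argwhere(l[:,col]==i).min(); a=max(t-25,0); gr=-np.diff(g[a:t+25,col]); j=gr.argmax(); pts.append(w(col,a+j+.5))
    P=np.array(pts); v=cv2.fitLine(P.astype(np.float32),cv2.DIST_HUBER,0,.001,.001).ravel()
    m=P.mean(0); x0,sl=E0[n]; th=np.arctan(sl)
    print(n,"gap mm %.2f"%(1e3*(x0+sl*(m[1]+.08)-m[0])*np.cos(th)),"tile yaw deg %.2f edge normal %.2f"%(-np.degrees(np.arctan(v[0]/v[1])),-np.degrees(th)),"mid",m.round(4),"resid mm %.2f"%(1e3*np.std(P[:,0]-v[2]-(P[:,1]-v[3])*v[0]/v[1])))
    o.append(cv2.resize(r[:,:,::-1],None,fx=.9,fy=.9))
cv2.imwrite("pics/%s.png"%sys.argv[1],np.hstack(o)); s=bot.sense(); print(s["time_s"],s["tcp_pos"],s["wrist_force"])
E
python3 m.py r3
```

```text
top gap mm 100.37 tile yaw deg -8.15 edge normal -8.70 mid [ 0.5619 -0.0752] resid mm 5.91
side gap mm 51.91 tile yaw deg -3.78 edge normal -8.74 mid [ 0.6089 -0.0703] resid mm 0.22
6.025 [ 0.55162194 -0.08014827  0.08451794] [ 0.28687371 -0.58621149  0.20543593]
```

View pics/r3.png

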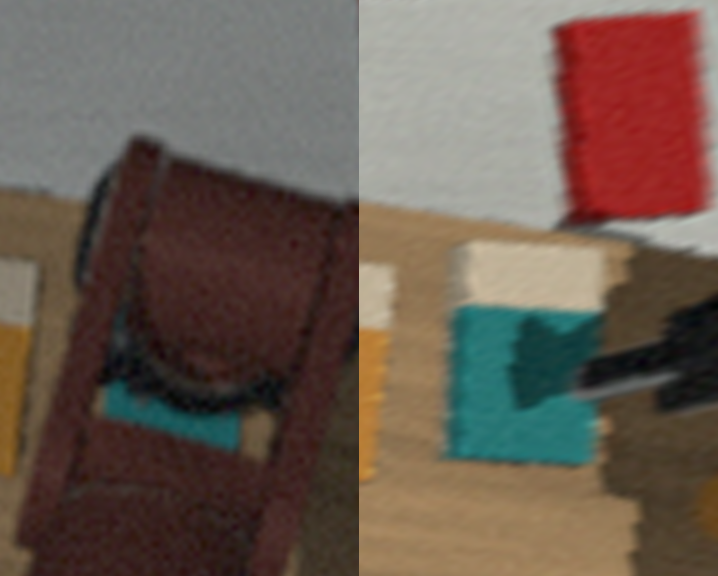

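The top view is blocked by the arm. The side view shows the tile hasn't moved and the fingers are hovering just above it, because half-open tips sit farther back than I assumed. I'll back off and go lower.

Request:
{"op": "drive_tool", "data": {"rows": [{"x": -0.04, "y": 0, "z": -0.004, "turn": 0}, {"x": -0.04, "y": 0, "z": 0, "turn": 0}, {"x": -0.038, "y": 0, "z": 0, "turn": 0}, {"x": 0, "y": 0, "z": 0.008, "turn": 0}, {"x": 0, "y": 0, "z": 0.008, "turn": 0}, {"x": 0, "y": 0, "z": 0, "turn": 0}]}}

```text
time_s: 6.78
tcp_pos: [0.4936, -0.0712, 0.0781]
tool_rot: [-3.141, 0.001, -0.154]
wrist_force: [-0.4, 0.6, 0.6]
grip_width: 0.0383
grasp_force: 0.0
```

Request:
{"op": "drive_tool", "data": {"rows": [{"x": 0, "y": 0, "z": 0.002, "turn": 0}, {"x": 0, "y": 0, "z": 0, "turn": 0}]}}

```text
time_s: 7.02
tcp_pos: [0.4937, -0.0712, 0.0775]
tool_rot: [-3.142, 0.0, -0.154]
wrist_force: [-0.2, 0.0, 0.0]
grip_width: 0.0386
grasp_force: 0.0
```

Request:
{"op": "drive_tool", "data": {"rows": [{"x": 0, "y": 0, "z": 0.002, "turn": 0}, {"x": 0.02, "y": 0, "z": 0, "turn": 0}, {"x": 0.012, "y": 0, "z": 0, "turn": 0}, {"x": 0.01, "y": 0, "z": 0, "turn": 0}, {"x": 0.01, "y": 0, "z": 0, "turn": 0}, {"x": 0.01, "y": 0, "z": 0, "turn": 0}, {"x": 0.01, "y": 0, "z": 0, "turn": 0}]}}

```text
time_s: 7.9
tcp_pos: [0.5293, -0.0767, 0.0766]
tool_rot: [3.142, 0.0, -0.154]
wrist_force: [0.6, 0.4, -0.6]
grip_width: 0.0385
grasp_force: 0.0
```

```bash
python3 m.py r4
```

```text
Traceback (most recent call last):
  File "m.py", line 13, in <module>
    P=np.array(pts); v=cv2.fitLine(P.astype(np.float32),cv2.DIST_HUBER,0,.001,.001).ravel()
                       ~~~~~~~~~~~^^^^^^^^^^^^^^^^^^^^^^^^^^^^^^^^^^^^^^^^^^^^^^^^^
cv2.error: OpenCV(4.12.0) /io/opencv/modules/imgproc/src/linefit.cpp:618: error: (-215:Assertion failed) npoints2 >= 0 || npoints3 >= 0 in function 'fitLine'
```

```bash
sed -i 's/for n in("top","side"):/for n in sys.argv[2:]:/' m.py; python3 m.py r4 side
```

```text
side gap mm 51.68 tile yaw deg -3.61 edge normal -8.74 mid [ 0.6089 -0.0718] resid mm 0.20
8.0 [ 0.52952797 -0.07679311  0.07671368] [-0.77627481 -0.19756241 -0.88443053]
```

View pics/r4.png

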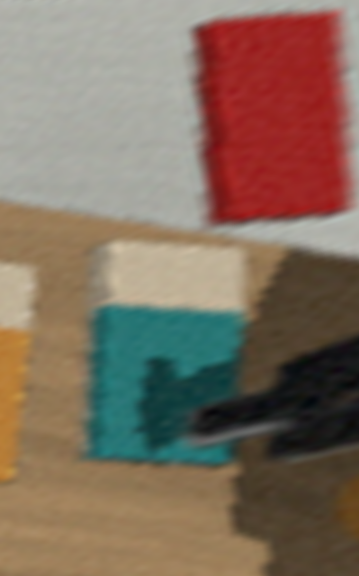

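Still no movement. I'll use depth to find where the fingertips really are.

```bash
python3 - <<'E'
from h import *
p,d=bot.get_image("side"); m,R,t=cam("side")
v,u=np.mgrid[:400,:640]; C=np.dstack([(u-m["cx"])/m["fx"]*d,(v-m["cy"])/m["fy"]*d,d]); X=(C-t)@R
dark=(p.max(2)<75)&(d>0)&(abs(X[:,:,0]-.53)<.12)&(abs(X[:,:,1]+.077)<.1)&(X[:,:,2]>.066)&(X[:,:,2]<.16)
q=X[dark]
s=bot.sense(); th=s["tool_rot"][2]; dx=q[:,:2]-s["tcp_pos"][:2]
a=dx@[np.cos(th),np.sin(th)]; b=dx@[np.sin(th),-np.cos(th)]
o=q[:,2].argsort()
for lo in np.arange(.064,.15,.006):
    k=(q[:,2]>=lo)&(q[:,2]<lo+.006)
    if k.any(): print("z %.3f n %d  toolx %.3f..%.3f tooly %.3f..%.3f"%(lo,k.sum(),*np.percentile(a[k],[5,95]),*np.percentile(b[k],[5,95])))
y0,x0=proj("side",[[.57,-.08,.08]])[0][::-1].astype(int)
print(x0,y0); cv2.imwrite("pics/c5.png",cv2.resize(p[y0-60:y0+40,x0-50:x0+70,::-1],None,fx=6,fy=6,interpolation=cv2.INTER_CUBIC))
E
```

```text
z 0.064 n 23  toolx 0.009..0.041 tooly -0.019..0.032
z 0.070 n 83  toolx 0.005..0.050 tooly -0.022..0.025
z 0.088 n 4  toolx -0.005..0.000 tooly -0.018..0.022
z 0.094 n 11  toolx -0.009..0.005 tooly -0.028..0.023
z 0.100 n 18  toolx -0.007..0.007 tooly -0.034..0.022
z 0.106 n 21  toolx -0.009..0.006 tooly -0.035..0.022
z 0.112 n 17  toolx -0.008..0.005 tooly -0.035..0.021
z 0.118 n 26  toolx -0.010..0.006 tooly -0.035..0.021
z 0.124 n 12  toolx -0.009..0.005 tooly -0.034..0.024
z 0.130 n 7  toolx -0.012..-0.002 tooly -0.028..0.021
z 0.136 n 18  toolx -0.013..0.010 tooly -0.050..0.023
z 0.142 n 37  toolx -0.013..0.006 tooly -0.052..0.038
z 0.148 n 28  toolx -0.012..0.009 tooly -0.055..0.042
319 172
```

View pics/c5.png

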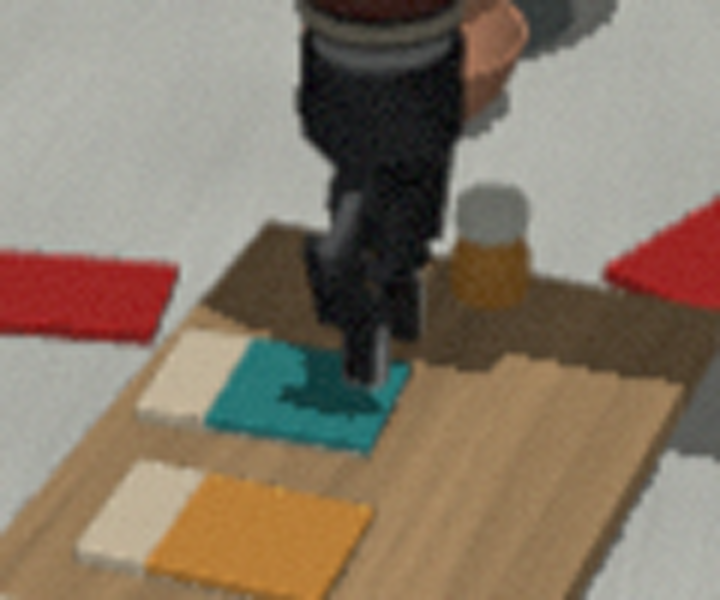

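```bash
python3 - <<'E'
from h import *
p,d=bot.get_image("side"); m,R,t=cam("side")
for v in range(164,182):
    print(v,[tuple(np.round(1e3*(R.T@(np.array([(u-m["cx"])/m["fx"],(v-m["cy"])/m["fy"],1])*d[v,u]-t))).astype(int))+(int(p[v,u].mean()),) for u in(328,331,333)])
s=bot.sense();print(s["tcp_pos"],s["q"])
E
```

```text
164 [(np.int64(529), np.int64(-20), np.int64(153), 20), (np.int64(524), np.int64(-35), np.int64(145), 31), (np.int64(521), np.int64(-45), np.int64(139), 20)]
165 [(np.int64(531), np.int64(-27), np.int64(145), 17), (np.int64(523), np.int64(-32), np.int64(143), 25), (np.int64(522), np.int64(-52), np.int64(131), 23)]
166 [(np.int64(529), np.int64(-20), np.int64(146), 25), (np.int64(527), np.int64(-49), np.int64(129), 35), (np.int64(523), np.int64(-54), np.int64(126), 48)]
167 [(np.int64(535), np.int64(-45), np.int64(127), 21), (np.int64(528), np.int64(-51), np.int64(124), 38), (np.int64(522), np.int64(-52), np.int64(124), 64)]
168 [(np.int64(535), np.int64(-47), np.int64(122), 20), (np.int64(527), np.int64(-48), np.int64(123), 43), (np.int64(522), np.int64(-52), np.int64(121), 75)]
169 [(np.int64(534), np.int64(-41), np.int64(123), 18), (np.int64(527), np.int64(-48), np.int64(120), 50), (np.int64(522), np.int64(-50), np.int64(119), 82)]
170 [(np.int64(535), np.int64(-45), np.int64(117), 26), (np.int64(527), np.int64(-49), np.int64(115), 58), (np.int64(522), np.int64(-50), np.int64(116),
[... 1158 characters left out ...]
np.int64(533), np.int64(-71), np.int64(73), 72), (np.int64(527), np.int64(-74), np.int64(71), 90)]
179 [(np.int64(540), np.int64(-64), np.int64(72), 46), (np.int64(532), np.int64(-68), np.int64(71), 51), (np.int64(527), np.int64(-72), np.int64(70), 89)]
180 [(np.int64(540), np.int64(-62), np.int64(70), 47), (np.int64(530), np.int64(-61), np.int64(73), 48), (np.int64(525), np.int64(-64), np.int64(72), 73)]
181 [(np.int64(538), np.int64(-55), np.int64(72), 78), (np.int64(531), np.int64(-62), np.int64(68), 83), (np.int64(526), np.int64(-69), np.int64(64), 75)]
[ 0.52901687 -0.07668377  0.07654551] [-2.83198517e-01 -3.08880850e-02  1.94322391e+00 -2.52492343e-05
  1.22952345e+00  1.44136926e+00]
```

Depth puts the fingertip at z≈95 mm while the reported TCP is at 77 mm, so the tips are about 18 mm above the TCP, not below it. The horizontal position agrees. I'll go by the cameras: back off, descend, and measure again.

Request:
{"op": "drive_tool", "data": {"rows": [{"x": -0.04, "y": 0, "z": 0, "turn": 0}, {"x": -0.032, "y": 0, "z": 0, "turn": 0}, {"x": 0, "y": 0, "z": 0.02, "turn": 0}, {"x": 0, "y": 0, "z": 0.02, "turn": 0}, {"x": 0, "y": 0, "z": 0, "turn": 0}]}}

```text
time_s: 8.72
tcp_pos: [0.4928, -0.071, 0.055]
tool_rot: [-3.141, 0.003, -0.154]
wrist_force: [0.0, -0.5, 0.5]
grip_width: 0.0385
grasp_force: 0.0
```

```bash
cat > tip.py <<'E'
from h import *
p,d=bot.get_image("side"); m,R,t=cam("side"); s=bot.sense(); T=s["tcp_pos"]; th=s["tool_rot"][2]
v,u=np.mgrid[:400,:640]; X=(np.dstack([(u-m["cx"])/m["fx"]*d,(v-m["cy"])/m["fy"]*d,d])-t)@R
a=(X[:,:,:2]-T[:2])@[np.cos(th),np.sin(th)]; b=(X[:,:,:2]-T[:2])@[np.sin(th),-np.cos(th)]
k=(d>0)&(abs(a)<.011)&(b>-.042)&(b<-.018)&(X[:,:,2]<.14)   # near (+y) finger's column
print("tcp",T.round(4),"near-finger column z counts:",np.histogram(X[:,:,2][k],np.arange(.054,.14,.004))[0].tolist())
E
python3 tip.py
```

```text
tcp [ 0.4933 -0.0711  0.0557] near-finger column z counts: [0, 21, 10, 2, 2, 8, 5, 6, 10, 7, 8, 7, 12, 1, 1, 1, 1, 0, 3, 1, 4]
```

The tip is at about 74 mm, so the offset is still +18 mm. I need to come down about 10 mm more.

Request:
{"op": "drive_tool", "data": {"rows": [{"x": 0, "y": 0, "z": 0.012, "turn": 0}, {"x": 0, "y": 0, "z": 0.003, "turn": 0}, {"x": 0, "y": 0, "z": 0, "turn": 0}]}}

```text
time_s: 9.15
tcp_pos: [0.4934, -0.0711, 0.049]
tool_rot: [-3.142, 0.0, -0.154]
wrist_force: [0.4, 0.3, 0.6]
grip_width: 0.0386
grasp_force: 0.0
```

Request:
{"op": "drive_tool", "data": {"rows": [{"x": 0, "y": 0, "z": 0.002, "turn": 0}, {"x": 0, "y": 0, "z": 0, "turn": 0}]}}

```text
time_s: 9.4
tcp_pos: [0.4935, -0.0712, 0.0482]
tool_rot: [3.142, -0.0, -0.154]
wrist_force: [-0.3, 0.2, -0.8]
grip_width: 0.0383
grasp_force: 0.0
```

Request:
{"op": "drive_tool", "data": {"rows": [{"x": 0, "y": 0, "z": 0.002, "turn": 0}, {"x": 0, "y": 0, "z": 0, "turn": 0}]}}

```text
time_s: 9.65
tcp_pos: [0.4934, -0.0712, 0.047]
tool_rot: [-3.142, 0.0, -0.154]
wrist_force: [-0.1, 0.7, 0.0]
grip_width: 0.0382
grasp_force: 0.0
```

Request:
{"op": "drive_tool", "data": {"rows": [{"x": 0, "y": 0, "z": 0.002, "turn": 0}, {"x": 0.02, "y": 0, "z": 0, "turn": 0}, {"x": 0.014, "y": 0, "z": 0, "turn": 0}, {"x": 0.01, "y": 0, "z": 0, "turn": 0}, {"x": 0.01, "y": 0, "z": 0, "turn": 0}, {"x": 0.01, "y": 0, "z": 0, "turn": 0}, {"x": 0.01, "y": 0, "z": 0, "turn": 0}, {"x": 0.01, "y": 0, "z": 0, "turn": 0}, {"x": 0, "y": 0, "z": 0, "turn": 0}]}}

```text
time_s: 10.78
tcp_pos: [0.5357, -0.0778, 0.0462]
tool_rot: [3.141, -0.001, -0.154]
wrist_force: [-0.4, 0.0, 0.1]
grip_width: 0.0379
grasp_force: 0.0
```

```bash
python3 m.py r6 side; python3 tip.py
```

```text
side gap mm 28.06 tile yaw deg -7.66 edge normal -8.74 mid [ 0.6317 -0.0788] resid mm 0.40
10.825 [ 0.53546444 -0.07779439  0.04621936] [-0.11935591  1.04886328 -0.61059771]
tcp [ 0.5353 -0.0778  0.0462] near-finger column z counts: [1, 20, 10, 4, 8, 8, 5, 10, 7, 11, 6, 2, 0, 0, 1, 4, 3, 3, 4, 5, 1]
```

The tile is sliding and squaring up. I'll push 25 mm more, then retreat so both cameras can see it.

Request:
{"op": "drive_tool", "data": {"rows": [{"x": 0.01, "y": 0, "z": 0, "turn": 0}, {"x": 0.01, "y": 0, "z": 0, "turn": 0}, {"x": 0.01, "y": 0, "z": 0, "turn": 0}, {"x": 0.01, "y": 0, "z": 0, "turn": 0}, {"x": 0.007, "y": 0, "z": 0, "turn": 0}, {"x": 0.003, "y": 0, "z": 0, "turn": 0}, {"x": 0, "y": 0, "z": 0, "turn": 0}]}}

```text
time_s: 11.75
tcp_pos: [0.56, -0.0815, 0.0462]
tool_rot: [3.142, -0.001, -0.154]
wrist_force: [0.4, -0.5, -0.6]
grip_width: 0.038
grasp_force: 0.1
```

```bash
python3 m.py r7 side
```

```text
side gap mm 3.97 tile yaw deg -8.48 edge normal -8.74 mid [ 0.6557 -0.0815] resid mm 0.64
11.8 [ 0.55998734 -0.08146518  0.04623524] [-0.67984284  0.71268574  0.12459033]
```

Request:
{"op": "drive_tool", "data": {"rows": [{"x": -0.04, "y": 0, "z": 0, "turn": 0}, {"x": -0.08, "y": 0, "z": -0.06, "turn": 0}, {"x": 0, "y": 0.1, "z": -0.06, "turn": 0}, {"x": 0, "y": 0.12, "z": 0, "turn": 0}, {"x": 0, "y": 0.12, "z": 0, "turn": 0}, {"x": 0, "y": 0.12, "z": 0, "turn": 0}, {"x": 0, "y": 0.12, "z": 0, "turn": 0}, {"x": 0, "y": 0, "z": 0, "turn": 0}]}}

```text
time_s: 12.8
tcp_pos: [0.4553, -0.3629, 0.1069]
tool_rot: [3.14, -0.002, -0.159]
wrist_force: [0.6, 0.8, 0.9]
grip_width: 0.0387
grasp_force: 0.0
```

```bash
python3 m.py r8 top side
```

```text
top gap mm 4.36 tile yaw deg -9.26 edge normal -8.70 mid [ 0.6572 -0.0875] resid mm 0.40
side gap mm 3.94 tile yaw deg -8.32 edge normal -8.74 mid [ 0.6557 -0.0815] resid mm 0.61
12.9 [ 0.45583408 -0.35919299  0.10612412] [-0.58735975 -0.11190789 -0.39064122]
```

View pics/r8.png

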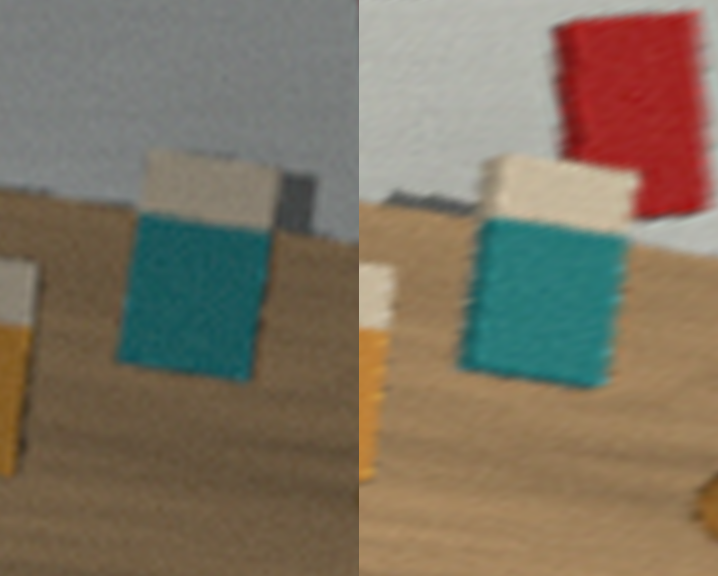

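The glaze line is about 4.3 mm short and square to within half a degree. I'll go back over behind the tile and finish the push.

Request:
{"op": "drive_tool", "data": {"rows": [{"x": 0, "y": 0, "z": -0.06, "turn": 0}, {"x": 0, "y": -0.1, "z": 0, "turn": 0}, {"x": 0, "y": -0.12, "z": 0, "turn": 0}, {"x": 0, "y": -0.12, "z": 0, "turn": 0}, {"x": 0, "y": -0.12, "z": 0, "turn": 0}, {"x": 0, "y": -0.12, "z": 0, "turn": 0}, {"x": 0, "y": 0, "z": 0, "turn": 0}, {"x": 0, "y": 0, "z": 0.08, "turn": 0}, {"x": 0, "y": 0, "z": 0.07, "turn": 0}, {"x": 0, "y": 0, "z": 0.02, "turn": 0}, {"x": 0, "y": 0, "z": 0, "turn": 0}]}}

```text
time_s: 14.28
tcp_pos: [0.5, -0.0723, 0.051]
tool_rot: [-3.142, 0.001, -0.154]
wrist_force: [0.0, -0.1, 1.7]
grip_width: 0.0385
grasp_force: 0.0
```

```bash
python3 tip.py; python3 -c "
from h import *
s=bot.sense();th=s['tool_rot'][2];d=np.array([.560,-.0815])-s['tcp_pos'][:2]
print(s['time_s'],s['tool_rot'],s['tcp_pos'],1e3*d@[np.cos(th),np.sin(th)],1e3*d@[np.sin(th),-np.cos(th)])"
```

```text
tcp [ 0.501  -0.0725  0.0521] near-finger column z counts: [2, 21, 11, 4, 5, 3, 10, 8, 8, 6, 9, 6, 1, 0, 1, 2, 1, 0, 3, 3, 6]
14.325 [ 3.14137369e+00 -1.35764646e-03 -1.53810633e-01] [ 0.5009786  -0.07253919  0.05209933] 59.697462929000764 -0.18734010996606643
```

Request:
{"op": "drive_tool", "data": {"rows": [{"x": 0, "y": 0, "z": 0.01, "turn": 0}, {"x": 0.05, "y": 0, "z": 0, "turn": 0}, {"x": 0.04, "y": 0, "z": 0, "turn": 0}, {"x": 0.018, "y": 0, "z": 0, "turn": 0}, {"x": 0.006, "y": 0, "z": 0, "turn": 0}, {"x": 0.005, "y": 0, "z": 0, "turn": 0}, {"x": 0.005, "y": 0, "z": 0, "turn": 0}, {"x": 0.004, "y": 0, "z": 0, "turn": 0}, {"x": 0, "y": 0, "z": 0, "turn": 0}, {"x": 0, "y": 0, "z": 0, "turn": 0}]}}

```text
time_s: 15.58
tcp_pos: [0.5634, -0.082, 0.046]
tool_rot: [-3.142, 0.0, -0.154]
wrist_force: [-0.7, 0.5, 1.3]
grip_width: 0.0382
grasp_force: 0.5
```

```bash
python3 m.py r9 side
```

```text
side gap mm 0.14 tile yaw deg -8.69 edge normal -8.74 mid [ 0.6595 -0.082 ] resid mm 0.49
15.625 [ 0.56349613 -0.08197502  0.04599016] [-1.05580267  0.23850529  0.50807293]
```

Request:
{"op": "drive_tool", "data": {"rows": [{"x": 0.0006, "y": 0, "z": 0, "turn": 0}, {"x": 0, "y": 0, "z": 0, "turn": 0}, {"x": -0.04, "y": 0, "z": 0, "turn": 0}, {"x": -0.08, "y": 0, "z": -0.06, "turn": 0}, {"x": 0, "y": 0, "z": -0.11, "turn": 0}, {"x": 0, "y": 0.1, "z": 0, "turn": 0}, {"x": 0, "y": 0.12, "z": 0, "turn": 0}, {"x": 0, "y": 0.12, "z": 0, "turn": 0}, {"x": 0, "y": 0.12, "z": 0, "turn": 0}, {"x": 0, "y": 0.12, "z": 0, "turn": 0}, {"x": 0, "y": 0, "z": 0, "turn": 0}, {"x": 0, "y": 0, "z": 0, "turn": 0}]}}

```text
time_s: 17.12
tcp_pos: [0.4603, -0.3594, 0.131]
tool_rot: [-3.141, -0.0, -0.154]
wrist_force: [0.4, 0.1, -0.5]
grip_width: 0.0387
grasp_force: 0.0
```

```bash
python3 m.py r10 top side; python3 -c "
from h import *
p,_=bot.get_image('top');q,_=bot.get_image('side')
r=cv2.imread('pics/r10.png');a=cv2.resize(np.hstack([p[130:260,200:420],q[110:240,230:430]])[:,:,::-1],None,fx=1.7,fy=1.7)
r=cv2.resize(r[100:400],None,fx=.99,fy=.99);W=max(r.shape[1],a.shape[1]);f=lambda i:np.pad(i,((0,0),(0,W-i.shape[1]),(0,0)))
cv2.imwrite('pics/f.png',np.vstack([f(r),f(a)]))"
```

```text
top gap mm 0.36 tile yaw deg -9.04 edge normal -8.70 mid [ 0.6611 -0.0885] resid mm 0.27
side gap mm -0.15 tile yaw deg -9.18 edge normal -8.74 mid [ 0.6597 -0.082 ] resid mm 0.42
17.225 [ 0.46053016 -0.35835083  0.13094326] [-0.26444845  0.31757084  0.44163494]
```

View pics/f.png

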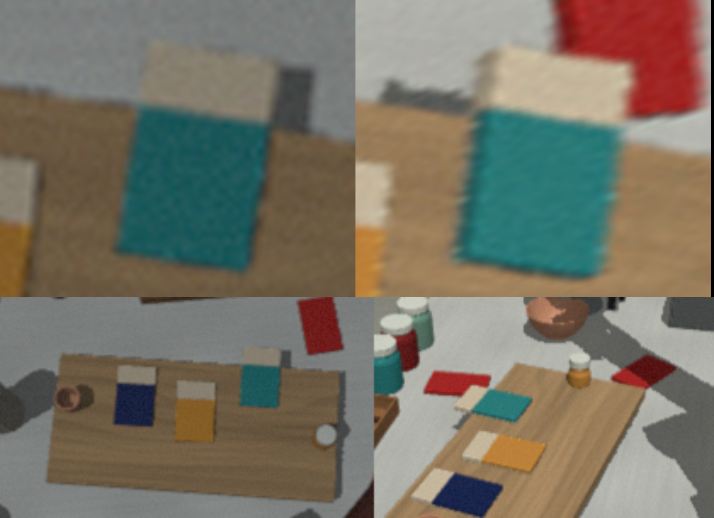

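The glaze line is level with the board edge to a fraction of a millimetre and square to within half a degree. The other tiles, jar and cup haven't moved, and the robot is clear.

```bash
python3 -c "
from plant import bot
print(bot.close_job())"
```

```text
the job is handed in; nothing more can be done
None
```

The job is handed in: the teal tile's bare end hangs over the far edge, with the glaze line within about 0.4 mm of the edge, the tile square to within about 0.5°, nothing else seen to have moved, and about 17 s used.

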